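# Take the valve spring basket off the bench rack

## Robot

A 6-joint arm with a two-finger parallel gripper is mounted at the origin on the work surface. World frame = base frame: x ahead of the robot, y to its left, z up, the work surface at z = 0. Lengths are in m, angles in rad, forces in N, time in s.
With the tool pointing down it reaches from about 0.275 to 0.85 m from the base axis. Payload 5.2 kg.
Tool frame: the origin (TCP) lies between the finger pads; the fingertips stand 17 mm ahead of it and the grasp point (between the pads) lies 2 mm behind it (robot.tcp_to_tips is the distance from the TCP to the fingertips, in m); z points along the fingers, y is the direction in which the jaws open and shut (so a half turn about z gives the same grasp; the last joint's range is limited). The gripper opens to 85 mm and grips with 20 to 120 N. Pads are 22 mm wide; open, the fingers measure 114 mm over their backs; the gripper's body (76 mm by 85 mm) begins 54 mm behind the grasp point. The pads swing forward as they close: fully open they stand 13 mm farther back than shut.
Start: joints at [-1.382, 0.259, 1.535, -0, 1.348, -0.203], TCP at [0.21, -0.508, 0.248] pointing down, gripper open.
Joint ranges: [-3.14, 3.14], [-0.91, 2.08], [0.19, 2.58], [-1.22, 4.36], [0.22, 2.71], [-3.12, 3.12]. Speed limits (rad/s): [2.57, 2.57, 3.14, 3.14, 3.14, 3.14].

## Interface

Orientations are given as a unit quaternion [w, x, y, z].
In Python, from rig import robot, vision gives the robot as it stands. The module is installed in compiled form; this text tells all that it offers.
- The arm moves only by the tool play_rows, never from a script. Its arguments are lists of equal length, an entry for each row: "fingers": the closure in counts, from 0 (fully open) to 255 (shut); "translation": the shift along the world's x, y, z in m, a list of three; "rotation": the turn, a rotation vector about the world's x, y, z in rad, a list of three. A call has exactly 8 rows; each row is the pose to reach, as a shift and turn from the pose measured when the call began; what a row does not reach only later rows make up. A row lasts 1/10 s, in which the tool goes at most 50 mm and 8.59 degrees, less where a joint would pass 70% of its speed; a pose out of reach is approached as far as the arm can. A call with a gripper value outside its range is refused whole. The fingers move at their own pace and stop on an object; "squeeze" is the grip in N (left out, the last holds). Time passes only in rows, so rows that repeat a pose let the fingers close, or fill a call up. It gives the time, the measured TCP pose, the force and the opening at its end, in the units of the state.
- robot.state(): the state, without advancing time (a new reading comes with each control period).
- vision.read_camera(name): name is "scene" or "top" or "wrist"; returns the picture (480x640x3 uint8, red, green, blue); there is no depth.
- vision.camera_model(name): a dict with "fx", "fy", "cx", "cy" (pixels), "k1" (the pictures are not rectified: a ray, as slopes to the right and down, at radius r is drawn at 1 + k1 r^2 times it, then the intrinsics apply), "rvec" (rotation vector, rad) and "tvec" (3), from world to camera coordinates, as OpenCV has them; the wrist camera has in their place "mount" (4x4, takes a point from camera to tool coordinates, whose origin is the TCP and whose axes are the flange's). Camera axes: x right, y down, z forward; pixel columns grow to the right and rows downward; lengths in m; the calibration is good to about 2 mm. A picture is of the moment at which its call begins: read the wrist's pose just before it. camera_model takes no time and is no camera call.
- robot.hand_in(): hands the job in, once; it reports no verdict.
The state is a dict: "clock": time; "joint_pos": joint angles; "qvel": joint speeds; "joint_efforts": joint torques, N m; "tool_pos": TCP position; "ee_rot": TCP orientation; "contact_force": force on the tool from outside, world axes, zero at the start; "wrist_torque": the same for the moment, N m; "grip_width": finger opening in m.
Only numpy, scipy, OpenCV 4.12 (cv2) and the standard library are available. Lean on these libraries where they do the work, as an engineer would, in place of code of your own. Each camera call takes 0.05 s, during which the arm holds its last target.

## Task

Three small steel parts vessels hang on the bench rack. Lift the square basket with the valve springs up and off its hook, and set it down gently, upright, in the shallow aluminium tray. Leave the two round pails hanging where they are.

Things in the scene. Friction and masses are not known exactly. Their poses are not given: they have to be found in the camera images.
- basket_knob (a point): Centre of the knob (upright black cylinder, 24 mm across, 38 tall) on the square steel basket, 70x70 mm, 50 tall, springs inside, 0.17-0.35 kg. Underside 145 mm below this point; z up. A rigid 6 mm wire bail in its y-z plane, peak 20 mm below this point, hangs on a hook. To unhook: grip the knob from above, lift 25-50 mm (hook tip needs 15; rim hits the hook above 60), draw 80 mm or more along own -x (to the robot).
- tray_in (a point): Centre of the inner floor of the shallow aluminium tray where the basket goes; z up. Tray: square, 180x180 mm outside, walls 4 mm thick and 16 tall, sides along this point's x and y; inner floor about 4 mm above the bench. Fixed on the bench between rack and robot.
- pail_knob (a point): Bystander: knob centre of the shallow round steel pail, 68 mm across, 50 tall; bail and knob like the basket's, axes parallel to the basket's. The three hang in any order, 140 mm apart along y, knobs 205 mm above the bench. Bails slope down from the peak, 28 mm lower at y +-34, then straight to the rim 75 below the peak.
- deep_pail_knob (a point): Bystander: knob centre of the deep round steel pail, 72 mm across, 80 tall; bail and knob like the basket's. The rack's hooks are 8 mm bars along -x towards the robot under each bail's peak, tip 25 mm in front of the bail, turned up 15 mm. The rack's crossbar lies 55 mm behind (+x) the bails, top 196 mm above the bench.
Not all that is in view belongs to the job. Leave any yellow look-alike of the part that bears basket_knob alone.

How it is judged:
On the way, in this order (a step that is already met when the one before it is completed fails the run):
1. the basket is held by the gripper, off its hook and well clear of the row of hooks (contact force between the fingers and basket above 0.3 N and distance of basket_knob from where it was at the start of the episode above 0.07 m), for 0.1 s.
2. still held, the basket is lowered to within about 15 mm of the tray's floor (contact force between the fingers and basket above 0.3 N and z of basket_knob in the frame of tray_in below 0.16 m and x of basket_knob in the frame of tray_in between -0.055 and 0.055 m and y of basket_knob in the frame of tray_in between -0.055 and 0.055 m), for 0.05 s.
At the end, for the whole second after the job is handed in: The square basket stands upright (within 8 degrees) and at rest on the tray's floor, its middle within 55 mm of the tray's centre along each side, and both round pails still hang on their hooks, within 30 mm of where they were (x of basket_knob in the frame of tray_in between -0.055 and 0.055 m and y of basket_knob in the frame of tray_in between -0.055 and 0.055 m and z of basket_knob in the frame of tray_in between 0.138 and 0.152 m and angle between basket_knob's own z axis and vertical below 0.15 rad and linear speed of basket below 0.02 m/s and distance of each of pail_knob, deep_pail_knob from where it was at the start of the episode below 0.03 m); the robot touches nothing.
It fails at once if a round pail is knocked or taken more than 60 mm from where it hung (distance of any of pail_knob, deep_pail_knob from where it was at the start of the episode above 0.06 m).
It also fails if it takes over 34 s, if anything falls off the work surface, if the arm or the gripper's body presses on something with over 40 N, if the wrist force passes 120 N, or if a joint passes its speed limit or range.

## Working session

There is one attempt and no reset: what is moved stays moved. The work goes in short steps, Python scripts to look and compute and a tool call to move; the robot and the scene stay as the last step left them, time stands still between calls to the robot, and variables do not carry over. Pictures are saved under pics/ and viewed, and the job is handed in when it is done.

Besides the shell and the picture viewer there is one more tool, called as name(argument=value, ...), one argument or row to a line, values as JSON. play_rows: Moves the arm, as the interface text tells. Its arguments: {"type":"object","properties":{"fingers":{"type":"array"},"translation":{"type":"array"},"rotation":{"type":"array"},"squeeze":{"type":"number"}},"required":["fingers","translation","rotation"]}

```bash
mkdir -p pics; python3 - <<'E'
from rig import robot, vision
import cv2
print(robot.state())
for n in ("scene","top","wrist"):
    im=vision.read_camera(n); cv2.imwrite(f"pics/{n}0.png",im[:,:,::-1]); print(n,vision.camera_model(n))
E
```

```text
{'clock': 0.0, 'joint_pos': array([-1.38182294e+00,  2.59334043e-01,  1.53608967e+00,  1.83958044e-05,
        1.34800307e+00, -2.02815175e-01]), 'qvel': array([ 0.00047664, -0.00019033, -0.00071671,  0.00046751, -0.00015183,
        0.00066449]), 'joint_efforts': array([ 6.87627871e-04, -4.46029437e+01, -2.90569013e+01, -1.37739522e-05,
        1.17313999e-02, -7.82927174e-06]), 'tool_pos': array([ 0.209937  , -0.50781601,  0.24747685]), 'ee_rot': array([-9.16980637e-04,  9.80873980e-01,  1.94641705e-01,  1.53153430e-05]), 'contact_force': array([-0.41267556, -0.26754082,  0.13311489]), 'wrist_torque': array([-0.03844421,  0.00686551,  0.01885469]), 'grip_width': 0.08565599899520542}
scene {'fx': 608.5337060974712, 'fy': 608.5337060974712, 'cx': 327.1218901533938, 'cy': 248.6121785729286, 'k1': -0.21174590343321256, 'rvec': array([ 1.88568896,  1.89263694, -0.55396088]), 'tvec': array([-0.05013726, -0.45894884,  1.4675605 ])}
top {'fx': 458.3676194409902, 'fy': 458.3676194409902, 'cx': 320.016732884243, 'cy': 240.9243308051125, 'k1': -0.05690912851414213, 'rvec': array([ 2.16757147, -2.19313436,  0.080136  ]), 'tvec': array([0.03515112, 0.65763149, 0.91826322])}
wrist {'fx': 344.00767391684406, 'fy': 344.00767391684406, 'cx': 317.0235127071692, 'cy': 240.08403707518045, 'k1': -0.009311111585690491, 'mount': array([[-8.24192678e-05, -9.58714146e-01, -2.84371552e-01,
         7.17182718e-02],
       [ 9.99999798e-01,  1.00424414e-04, -6.28394635e-04,
        -1.29100956e-03],
       [ 6.31008672e-04, -2.84371546e-01,  9.58713944e-01,
        -1.27050852e-01],
       [ 0.00000000e+00,  0.00000000e+00,  0.00000000e+00,
         1.00000000e+00]])}
```

View pics/scene0.png

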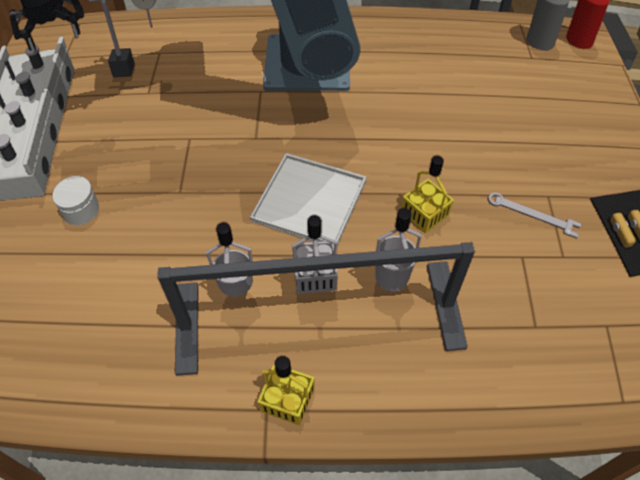

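View pics/top0.png

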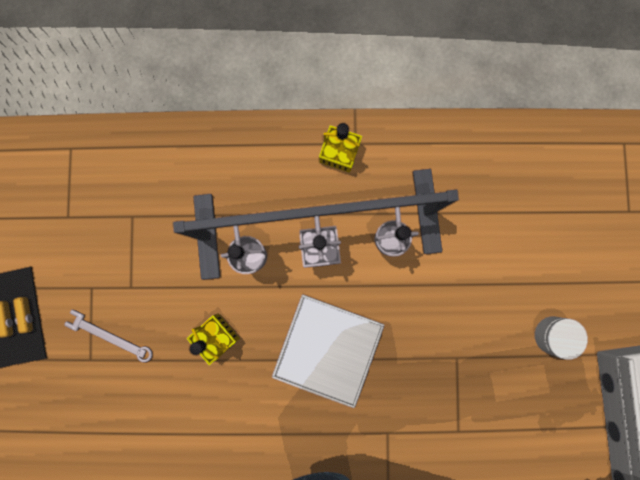

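View pics/wrist0.png

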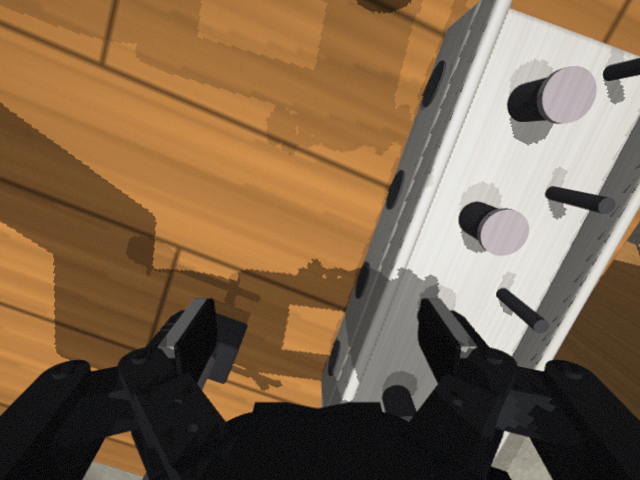

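The scene and top views show the square basket hanging in the middle of the rack, with its knob at about (315,227) in scene and (319,242) in top. The tray is in front of it, centred near (328,350) in top. Two yellow decoys stand on the bench. The wrist camera sees only an unrelated block.

```bash
cat > h.py <<'E'
import numpy as np, cv2
from rig import robot, vision
from scipy.spatial.transform import Rotation as R
def ray(n,uv,st=None):
    c=vision.camera_model(n); K=np.array([[c['fx'],0,c['cx']],[0,c['fy'],c['cy']],[0,0,1.]])
    p=cv2.undistortPoints(np.array([[uv]],float),K,np.array([c['k1'],0,0,0,0]))[0,0]
    d=np.array([p[0],p[1],1.])
    if n=='wrist':
        q=st['ee_rot']; Rt=R.from_quat([q[1],q[2],q[3],q[0]]).as_matrix(); M=c['mount']
        return Rt@M[:3,3]+st['tool_pos'], Rt@M[:3,:3]@d
    Rm=cv2.Rodrigues(c['rvec'])[0]
    return -Rm.T@c['tvec'], Rm.T@d
def onz(n,uv,z,st=None):
    o,d=ray(n,uv,st); return o+d*(z-o[2])/d[2]
def tri(rs):
    A=0;b=0
    for o,d in rs:
        d=d/np.linalg.norm(d);P=np.eye(3)-np.outer(d,d);A=A+P;b=b+P@o
    x=np.linalg.solve(A,b); return x,[np.linalg.norm(np.cross(x-o,d/np.linalg.norm(d))) for o,d in rs]
def blob(im,c,r=16,t=45):
    x,y=c; m=np.zeros(im.shape[:2],np.uint8)
    m[y-r:y+r,x-r:x+r]=(im[y-r:y+r,x-r:x+r].max(2)<t)*255
    n,l,s,ce=cv2.connectedComponentsWithStats(m)
    k=1+np.argmax(s[1:,4]); return ce[k],s[k]
E
python3 - <<'E'
from h import *
S=cv2.imread('pics/scene0.png');T=cv2.imread('pics/top0.png')
for nm,a,b in (('left',(403,220),(236,252)),('basket',(315,227),(319,242)),('right',(224,234),(403,233))):
    ca,sa=blob(S,a);cb,sb=blob(T,b)
    print(nm,ca,sa,cb,sb,tri([ray('scene',ca),ray('top',cb)]),onz('top',cb,.215))
hsv=cv2.cvtColor(T,cv2.COLOR_BGR2HSV); m=((hsv[:,:,1]<60)&(hsv[:,:,2]>110)).astype(np.uint8)*255
m[:285]=0;m[415:]=0;m[:,:255]=0;m[:,400:]=0
cs,_=cv2.findContours(m,0,2);c=max(cs,key=cv2.contourArea);r=cv2.minAreaRect(c);bx=cv2.boxPoints(r);print(r,bx)
P=np.array([onz('top',p,.016) for p in bx]);print(P,P.mean(0),[np.linalg.norm(P[i]-P[i-1]) for i in range(4)])
# crossbar and basket crop
z=np.hstack([cv2.resize(T[205:285,200:440],None,fx=3,fy=3,interpolation=2)]);cv2.imwrite('pics/tz.png',z)
cv2.imwrite('pics/sz.png',cv2.resize(S[200:310,180:440],None,fx=3,fy=3,interpolation=2))
print([onz('top',p,.196) for p in ((180,227),(455,196))])
E
```

```text
left [403.09540636 218.95053004] [396 204  15  28 283] [238.10126582 253.43037975] [230 247  14  12  79] (array([0.62487508, 0.16620532, 0.20382803]), [np.float64(0.0023233072145875974), np.float64(0.0023233072145876204)]) [0.62432885 0.16180221 0.215     ]
basket [313.96168582 226.88888889] [308 216  13  23 261] [320.96774194 242.5483871 ] [315 236  11  14  62] (array([0.64141572, 0.02677581, 0.20429179]), [np.float64(0.0014526896637810072), np.float64(0.0014526896637810066)]) [0.6406617  0.02531175 0.215     ]
right [224.14448669 233.88593156] [217 223  15  23 263] [402.69343066 232.7810219 ] [396 226  15  14 137] (array([ 0.65609232, -0.11099101,  0.20525297]), [np.float64(0.00030463952451931074), np.float64(0.0003046395245193646)]) [ 0.65519824 -0.10956128  0.215     ]
((327.7541809082031, 350.80438232421875), (89.03148651123047, 89.21211242675781), 20.0715274810791) [[270.63364 377.4238 ]
 [301.25058 293.62997]
 [384.87473 324.18497]
 [354.25778 407.9788 ]]
[[ 0.37996325  0.13169259  0.016     ]
 [ 0.55012921  0.06744508  0.016     ]
 [ 0.48549204 -0.10386062  0.016     ]
 [ 0.31649241 -0.03835208  0.016     ]] [0.43301923 0.01423124 0.016     ] [np.float64(0.18150409401085735), np.float64(0.18189061915567084), np.float64(0.18309452803729975), np.float64(0.1812518835426157)]
[array([0.67140503, 0.26475595, 0.196     ]), array([ 0.71894517, -0.20423029,  0.196     ])]
```

View pics/tz.png

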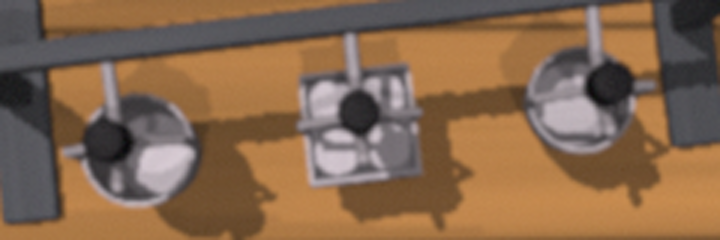

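View pics/sz.png

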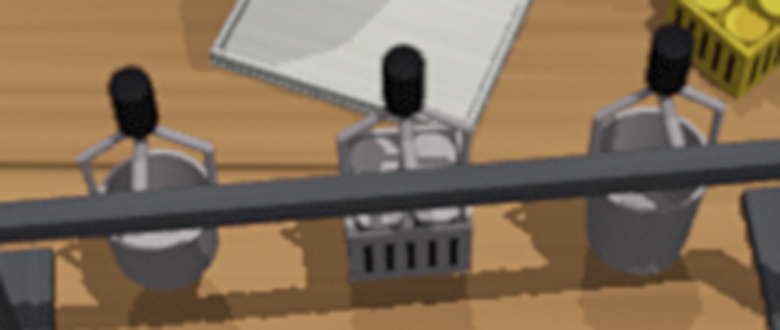

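Triangulated knob heights are about 0.204 to 0.205, which matches the stated 0.205, and the spacing is about 140 mm. The basket knob is at about (0.641, 0.0275), rack yaw is about 0.107, the tray centre is at (0.433, 0.014) and its measured side is 0.181. Next I move above the knob in two calls.

play_rows(
  fingers=[0,0,0,0,0,0,0,0],
  translation=[
    [0.01,0.01,0.02],
    [0.035,0.04,0.04],
    [0.06,0.07,0.06],
    [0.085,0.105,0.07],
    [0.11,0.14,0.08],
    [0.135,0.175,0.08],
    [0.16,0.21,0.08],
    [0.185,0.24,0.08],
  ],
  rotation=[
    [0,0,-0.03],
    [0,0,-0.06],
    [0,0,-0.1],
    [0,0,-0.14],
    [0,0,-0.18],
    [0,0,-0.22],
    [0,0,-0.25],
    [0,0,-0.285],
  ],
  squeeze=60,
)

```text
clock: 0.95
tool_pos: [0.3956, -0.2659, 0.3277]
ee_rot: [-0.001, 0.999, 0.053, 0.0]
contact_force: [1.2, -0.4, -1.7]
grip_width: 0.0857
```

play_rows(
  fingers=[0,0,0,0,0,0,0,0],
  translation=[
    [0.03,0.035,0.0],
    [0.065,0.075,0.0],
    [0.1,0.115,0.0],
    [0.135,0.16,0.0],
    [0.17,0.2,0.0],
    [0.205,0.24,0.0],
    [0.235,0.28,0.0],
    [0.245,0.293,0.0],
  ],
  rotation=[
    [0,0,0],
    [0,0,0],
    [0,0,0],
    [0,0,0],
    [0,0,0],
    [0,0,0],
    [0,0,0],
    [0,0,0],
  ],
)

```text
clock: 1.75
tool_pos: [0.6418, 0.03, 0.3269]
ee_rot: [-0.001, 0.999, 0.054, -0.0]
contact_force: [0.2, -0.2, 0.5]
grip_width: 0.0856
```

```bash
python3 - <<'E'
from h import *
st=robot.state(); im=vision.read_camera('wrist'); cv2.imwrite('pics/w1.png',im[:,:,::-1]); np.save('w1.npy',np.r_[st['tool_pos'],st['ee_rot']])
print(st['tool_pos'],st['ee_rot'])
E
```

```text
[0.64179202 0.02996746 0.32691527] [-1.13357146e-03  9.98559143e-01  5.36500189e-02 -1.69455423e-04]
```

View pics/w1.png

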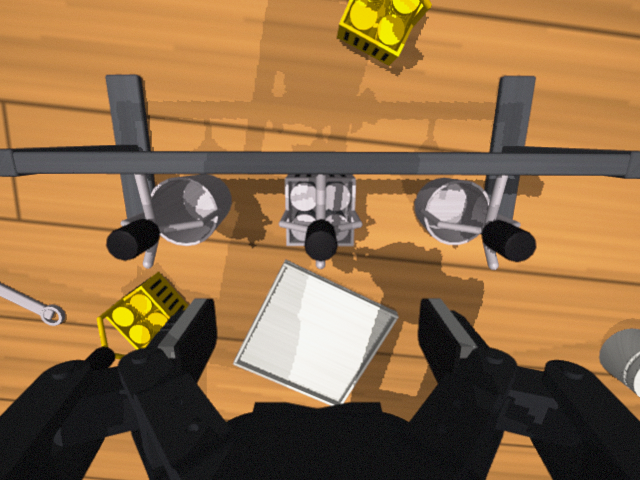

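The rack's bar is level in the wrist view, so the yaw is right, and the basket knob is at (320,240). I refine it with the top face (z=0.224) and the whole blob.

```bash
python3 - <<'E'
from h import *
v=np.load('w1.npy');st={'tool_pos':v[:3],'ee_rot':v[3:]}
W=cv2.imread('pics/w1.png')
c,s=blob(W,(320,240),24);print(c,s)
print(onz('wrist',c,.205,st),onz('wrist',(320,245),.224,st))
print(tri([ray('wrist',c,st),ray('scene',(314.3,226.9)),ray('top',(320,242))]))
E
```

```text
[320.96409715 240.31045407] [305 220  32  40 947]
[0.6392533  0.02821689 0.205     ] [0.64138127 0.02928685 0.224     ]
(array([0.64133844, 0.02798772, 0.20584409]), [np.float64(0.0017837410612855727), np.float64(0.0012274233270721763), np.float64(0.0014145517725326)])
```

play_rows(
  fingers=[0,0,0,0,0,0,0,0],
  translation=[
    [-0.001,-0.002,-0.015],
    [-0.001,-0.002,-0.04],
    [-0.001,-0.002,-0.06],
    [-0.001,-0.002,-0.08],
    [-0.001,-0.002,-0.095],
    [-0.001,-0.002,-0.108],
    [-0.001,-0.002,-0.118],
    [-0.001,-0.002,-0.119],
  ],
  rotation=[
    [0,0,0],
    [0,0,0],
    [0,0,0],
    [0,0,0],
    [0,0,0],
    [0,0,0],
    [0,0,0],
    [0,0,0],
  ],
)

```text
clock: 2.6
tool_pos: [0.642, 0.0319, 0.2055]
ee_rot: [-0.003, 0.998, 0.055, -0.001]
contact_force: [0.1, 0.6, -0.2]
grip_width: 0.0854
```

```bash
python3 - <<'E'
from h import *
im=vision.read_camera('wrist'); cv2.imwrite('pics/w2.png',im[:,:,::-1]);print(robot.state()['tool_pos'])
E
```

```text
[0.64249907 0.03183575 0.20640429]
```

View pics/w2.png

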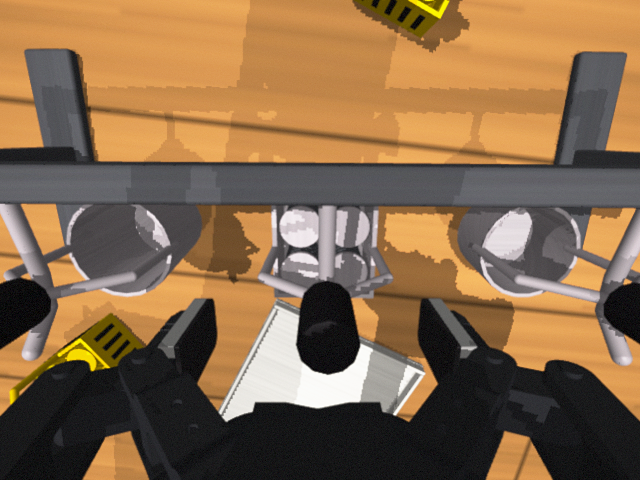

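The knob sits between the pads, about 3 mm toward −y of their middle, which agrees with the TCP reading. I correct that and then close.

play_rows(
  fingers=[0,0,60,120,180,220,255,255],
  translation=[
    [-0.001,-0.003,0.001],
    [-0.001,-0.004,0.001],
    [-0.001,-0.004,0.001],
    [-0.001,-0.004,0.001],
    [-0.001,-0.004,0.001],
    [-0.001,-0.004,0.001],
    [-0.001,-0.004,0.001],
    [-0.001,-0.004,0.001],
  ],
  rotation=[
    [0,0,0],
    [0,0,0],
    [0,0,0],
    [0,0,0],
    [0,0,0],
    [0,0,0],
    [0,0,0],
    [0,0,0],
  ],
  squeeze=60,
)

```text
clock: 3.45
tool_pos: [0.6417, 0.0278, 0.2077]
ee_rot: [-0.003, 0.998, 0.055, 0.0]
contact_force: [0.2, -0.5, 1.6]
grip_width: 0.0224
```

```bash
python3 - <<'E'
from h import *
im=vision.read_camera('wrist'); cv2.imwrite('pics/w3.png',im[:,:,::-1]);s=robot.state();print(s['tool_pos'],s['grip_width'],s['contact_force'])
E
```

```text
[0.64163321 0.02778167 0.20769016] 0.022480243162649176 [0.48969191 0.26405879 1.95861995]
```

View pics/w3.png

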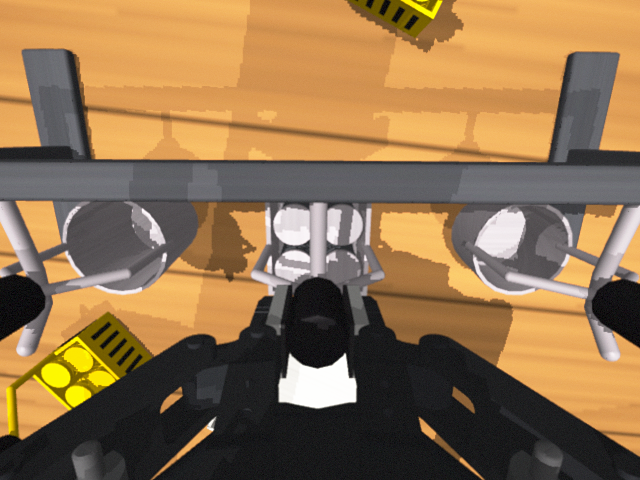

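The pads have closed on the knob with an opening of 22.4 mm. Now I lift 36 mm.

play_rows(
  fingers=[255,255,255,255,255,255,255,255],
  translation=[
    [0,0,0.004],
    [0,0,0.01],
    [0,0,0.016],
    [0,0,0.022],
    [0,0,0.028],
    [0,0,0.034],
    [0,0,0.036],
    [0,0,0.036],
  ],
  rotation=[
    [0,0,0],
    [0,0,0],
    [0,0,0],
    [0,0,0],
    [0,0,0],
    [0,0,0],
    [0,0,0],
    [0,0,0],
  ],
)

```text
clock: 4.3
tool_pos: [0.6418, 0.0277, 0.2442]
ee_rot: [-0.003, 0.998, 0.055, 0.001]
contact_force: [0.3, -0.3, -1.5]
grip_width: 0.0223
```

```bash
python3 - <<'E'
from h import *
im=vision.read_camera('wrist'); cv2.imwrite('pics/w4.png',im[:,:,::-1])
im=vision.read_camera('scene'); cv2.imwrite('pics/s4.png',cv2.resize(im[150:320,150:470,::-1],None,fx=2.5,fy=2.5))
s=robot.state();print(s['tool_pos'],s['grip_width'],s['contact_force'])
E
```

```text
[0.64149309 0.02777246 0.24348322] 0.022772214851419458 [ 0.5946665   0.50035187 -1.05380884]
```

View pics/w4.png

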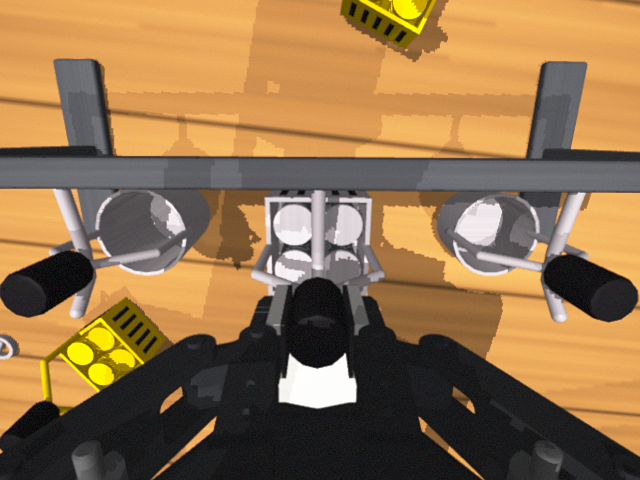

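View pics/s4.png

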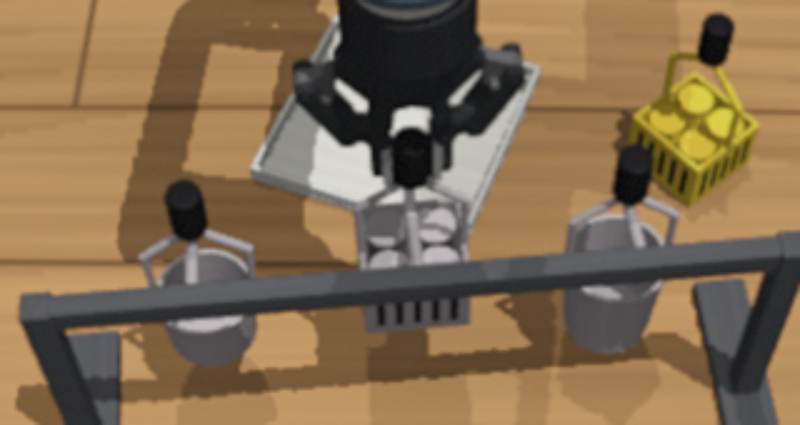

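The basket rose with the grip, level, and both pails are undisturbed. Now I draw it along its own −x.

play_rows(
  fingers=[255,255,255,255,255,255,255,255],
  translation=[
    [-0.006,-0.001,0],
    [-0.02,-0.002,0],
    [-0.036,-0.004,0],
    [-0.053,-0.006,0],
    [-0.07,-0.008,0],
    [-0.087,-0.009,0],
    [-0.102,-0.011,0],
    [-0.11,-0.012,0],
  ],
  rotation=[
    [0,0,0],
    [0,0,0],
    [0,0,0],
    [0,0,0],
    [0,0,0],
    [0,0,0],
    [0,0,0],
    [0,0,0],
  ],
)

```text
clock: 5.2
tool_pos: [0.5298, 0.0158, 0.2434]
ee_rot: [-0.003, 0.998, 0.055, -0.001]
contact_force: [0.7, 0.6, -1.6]
grip_width: 0.0224
```

```bash
python3 - <<'E'
from h import *
im=vision.read_camera('wrist'); cv2.imwrite('pics/w5.png',im[:,:,::-1])
s=robot.state();print(s['tool_pos'],s['grip_width'],s['contact_force'])
E
```

```text
[0.52929142 0.01575578 0.24345769] 0.0226166580961713 [ 0.17037305  0.29057731 -1.85518649]
```

View pics/w5.png

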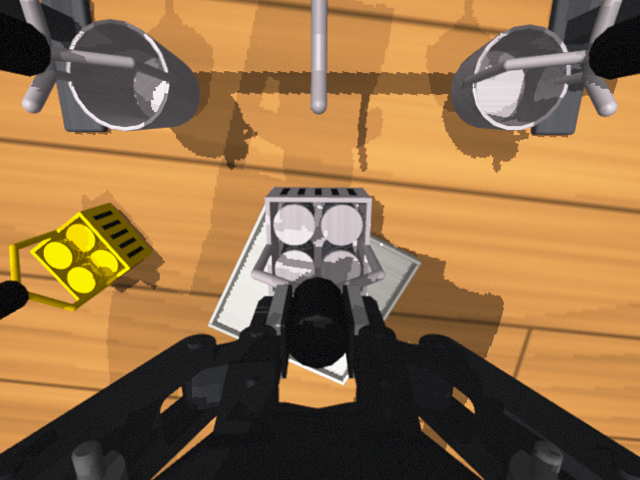

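The basket is off the hook and hanging level. I move it over the tray centre and lower part of the way.

play_rows(
  fingers=[255,255,255,255,255,255,255,255],
  translation=[
    [-0.008,0,0],
    [-0.024,-0.001,0],
    [-0.042,-0.001,0],
    [-0.06,-0.002,-0.008],
    [-0.076,-0.002,-0.02],
    [-0.088,-0.002,-0.034],
    [-0.095,-0.002,-0.046],
    [-0.096,-0.002,-0.055],
  ],
  rotation=[
    [0,0,0],
    [0,0,0],
    [0,0,0],
    [0,0,0],
    [0,0,0],
    [0,0,0],
    [0,0,0],
    [0,0,0],
  ],
)

```text
clock: 6.05
tool_pos: [0.4323, 0.0139, 0.1878]
ee_rot: [-0.003, 0.998, 0.055, -0.001]
contact_force: [-0.1, 0.4, -2.2]
grip_width: 0.0224
```

```bash
python3 - <<'E'
from h import *
im=vision.read_camera('scene'); cv2.imwrite('pics/s6.png',im[:,:,::-1])
s=robot.state();print(s['tool_pos'],s['grip_width'],s['contact_force'])
E
```

```text
[0.43215086 0.01400741 0.18668138] 0.022687258211128766 [-0.8620606  -0.70057146 -2.11646076]
```

View pics/s6.png

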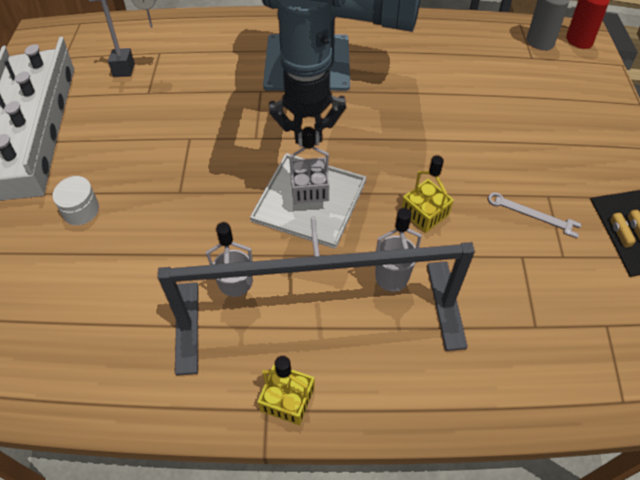

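The basket is at (310,180) over the tray and level. I lower it slowly.

play_rows(
  fingers=[255,255,255,255,255,255,255,255],
  translation=[
    [0,0,-0.005],
    [0,0,-0.011],
    [0,0,-0.017],
    [0,0,-0.022],
    [0,0,-0.026],
    [0,0,-0.029],
    [0,0,-0.031],
    [0,0,-0.032],
  ],
  rotation=[
    [0,0,0],
    [0,0,0],
    [0,0,0],
    [0,0,0],
    [0,0,0],
    [0,0,0],
    [0,0,0],
    [0,0,0],
  ],
)

```text
clock: 6.9
tool_pos: [0.4322, 0.014, 0.1546]
ee_rot: [-0.003, 0.998, 0.055, -0.002]
contact_force: [-0.3, 0.4, -2.1]
grip_width: 0.0227
```

play_rows(
  fingers=[255,255,255,255,255,255,255,255],
  translation=[
    [0,0,-0.0005],
    [0,0,-0.001],
    [0,0,-0.0015],
    [0,0,-0.002],
    [0,0,-0.0025],
    [0,0,-0.003],
    [0,0,-0.003],
    [0,0,-0.003],
  ],
  rotation=[
    [0,0,0],
    [0,0,0],
    [0,0,0],
    [0,0,0],
    [0,0,0],
    [0,0,0],
    [0,0,0],
    [0,0,0],
  ],
)

```text
clock: 7.7
tool_pos: [0.4324, 0.014, 0.1522]
ee_rot: [-0.003, 0.998, 0.055, -0.002]
contact_force: [-2.0, 0.3, 6.0]
grip_width: 0.0225
```

The force changed from −2 to +6 N, so the basket is on the floor. I release.

play_rows(
  fingers=[230,200,150,100,50,0,0,0],
  translation=[
    [0,0,0.0],
    [0,0,0.0],
    [0,0,0.0],
    [0,0,0.0],
    [0,0,0.0],
    [0,0,0.0],
    [0,0,0.0],
    [0,0,0.0],
  ],
  rotation=[
    [0,0,0],
    [0,0,0],
    [0,0,0],
    [0,0,0],
    [0,0,0],
    [0,0,0],
    [0,0,0],
    [0,0,0],
  ],
)

```text
clock: 8.5
tool_pos: [0.4324, 0.014, 0.1522]
ee_rot: [-0.003, 0.998, 0.055, -0.002]
contact_force: [-0.9, -0.2, 0.4]
grip_width: 0.0856
```

```bash
python3 - <<'E'
from h import *
im=vision.read_camera('wrist'); cv2.imwrite('pics/w7.png',im[:,:,::-1])
s=robot.state();print(s['tool_pos'],s['grip_width'],s['contact_force'])
E
```

```text
[0.432417   0.01403074 0.15220628] 0.08565149150626437 [ 0.6857745  -0.30635402  1.2454846 ]
```

View pics/w7.png

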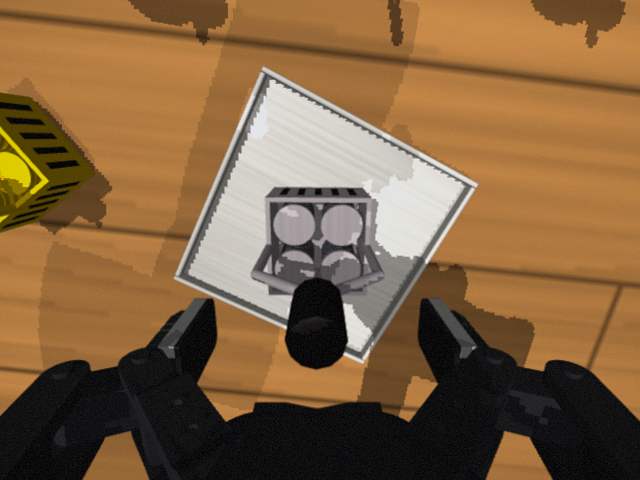

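The basket stands free in the tray and both fingers are clear of the knob. I retreat straight up, then toward the robot's side so the top camera can see.

play_rows(
  fingers=[0,0,0,0,0,0,0,0],
  translation=[
    [0,0,0.01],
    [0,0,0.025],
    [0,0,0.05],
    [0,0,0.08],
    [0,0,0.11],
    [0,0,0.14],
    [0,0,0.16],
    [0,0,0.16],
  ],
  rotation=[
    [0,0,0],
    [0,0,0],
    [0,0,0],
    [0,0,0],
    [0,0,0],
    [0,0,0],
    [0,0,0],
    [0,0,0],
  ],
)

```text
clock: 9.35
tool_pos: [0.4338, 0.0137, 0.3159]
ee_rot: [-0.002, 0.998, 0.055, 0.002]
contact_force: [0.5, -0.3, -0.4]
grip_width: 0.0854
```

play_rows(
  fingers=[0,0,0,0,0,0,0,0],
  translation=[
    [0,-0.02,0],
    [0,-0.05,0],
    [0,-0.09,0],
    [-0.01,-0.13,0],
    [-0.02,-0.17,0],
    [-0.03,-0.2,0],
    [-0.03,-0.22,0],
    [-0.03,-0.22,0],
  ],
  rotation=[
    [0,0,0],
    [0,0,0],
    [0,0,0],
    [0,0,0],
    [0,0,0],
    [0,0,0],
    [0,0,0],
    [0,0,0],
  ],
)

```text
clock: 10.15
tool_pos: [0.4032, -0.2083, 0.3149]
ee_rot: [-0.002, 0.999, 0.053, 0.001]
contact_force: [-0.1, 0.3, 0.2]
grip_width: 0.0851
```

```bash
python3 - <<'E'
from h import *
print(robot.state()['tool_pos'])
T=vision.read_camera('top')[:,:,::-1].copy(); cv2.imwrite('pics/t8.png',T)
S=vision.read_camera('scene')[:,:,::-1].copy(); cv2.imwrite('pics/s8.png',S)
for nm,a,b in (('left',(403,220),(236,252)),('right',(224,234),(403,233))):
    print(nm,tri([ray('scene',blob(S,a)[0]),ray('top',blob(T,b)[0])]))
E
```

```text
[ 0.40315164 -0.20832084  0.31490869]
left (array([0.62498487, 0.16597498, 0.20370485]), [np.float64(0.002509433933961617), np.float64(0.0025094339339616256)])
right (array([ 0.65599147, -0.11104486,  0.20521068]), [np.float64(0.0003404126038896578), np.float64(0.000340412603889681)])
```

View pics/t8.png

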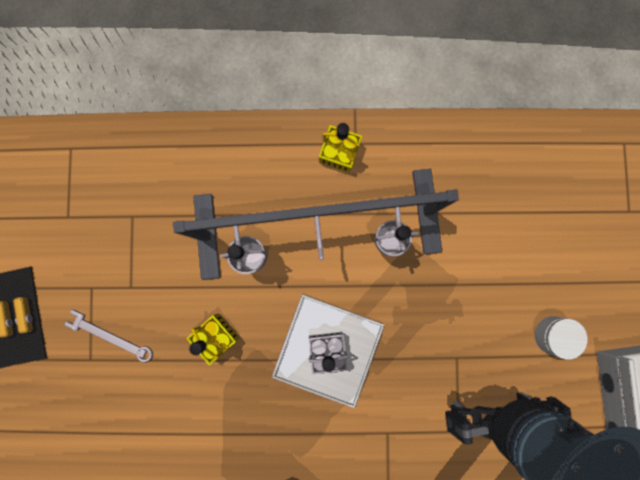

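View pics/s8.png

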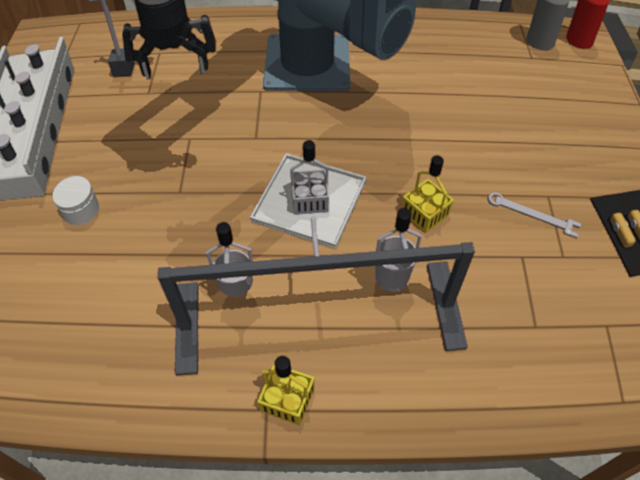

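The basket stands in the tray, with its knob at top (329,364) and scene (309,151). Both pails are unmoved. I check the knob position and hand in.

```bash
python3 - <<'E'
from h import *
T=cv2.imread('pics/t8.png');S=cv2.imread('pics/s8.png')
x,e=tri([ray('scene',blob(S,(309,151))[0]),ray('top',blob(T,(329,364),10)[0])]);print(x,e,x-[.433,.0142,.004])
if abs(x[2]-.149)<.006 and np.hypot(*(x[:2]-[.433,.0142]))<.03: print(robot.hand_in())
E
```

```text
[0.43304523 0.01456891 0.15015311] [np.float64(0.0002996152491687132), np.float64(0.00029961524916871353)] [4.52315047e-05 3.68909606e-04 1.46153114e-01]
the job is handed in; nothing more can be done
None
```

The square basket is off its hook and standing upright in the tray, and I handed the job in at about 10 s of the 34 s allowed. I gripped the knob from above, lifted 36 mm and drew it about 110 mm toward the robot. Then I lowered it until the wrist force showed contact (about 6 N), released, and backed the arm away.

- **Basket position:** from two camera views taken just before hand-in, the knob is within 1 mm of the tray centre along each side.
- **Basket height:** the knob is 146 mm above the tray floor, against 145 mm expected for a basket standing level. I judged uprightness by eye from the pictures and this height, not by measuring the angle.
- **Round pails:** both knobs measured within 0.3 mm of where they started.
- **Robot:** it is clear of everything, with force readings near zero.

Two readings differed slightly from what I expected. On the first approach the tool stopped about 4 mm off in y, which I corrected before closing the fingers. The gripper read 22.4 mm on the 24 mm knob, but the grip held without slipping. No check failed.

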